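# Load spray cans into the gravity-feed rack in coat order

## Robot

A 6-joint arm with a two-finger parallel gripper is mounted at the origin on a cart in front of the work surface, level with it; the furniture and walls round the work are solid. World frame = base frame: x ahead of the robot, y to its left, z up, the work surface at z = 0. Lengths are in m, angles in rad, forces in N, time in s.
With the tool pointing down it reaches from about 0.35 to 0.975 m from the base axis. Payload 4.9 kg.
Tool frame: the origin (TCP) lies on the centre line of the jaws, within the pads' length; the fingertips stand ahead of it and the grasp point (between the pads) is the TCP (manip.tip_extent is the z of the fingertips in the tool frame, in m); z points along the fingers, y is the line along which they close (so a half turn about z gives the same grasp; the last joint's range is limited). The gripper opens to 85 mm and grips with 20 to 120 N. Pads are 22 mm wide; open, the fingers measure 114 mm over their backs; the gripper's body (76 mm by 85 mm) begins 54 mm behind the grasp point. The pads swing forward as they close: fully open they stand 13 mm farther back than shut.
Start: joints at [1.153, 0.053, 1.613, -0, 1.476, -0.119], TCP at [0.184, 0.597, 0.25] pointing down, gripper open.
Joint ranges: [-3.01, 3.01], [-1.01, 2.22], [0.06, 2.58], [-1.02, 4.17], [0.09, 2.62], [-3.14, 3.14]. Speed limits (rad/s): [2.57, 2.57, 3.14, 3.14, 3.14, 3.14].

## Interface

Orientations are given as a unit quaternion [w, x, y, z].
In Python, from plant import manip gives the robot as it stands. The module is installed in compiled form; this text tells all that it offers.
- The arm moves only by the shell command python3 -m crank FILE, which reads ROWS from the file FILE. ROWS is a JSON list that holds a single list of rows (three levels of brackets), with 1 to 5 rows, each of 7 numbers: the opening from 0.0 (shut) to 1.0 (fully open), then dx, dy, dz in m, then a rotation vector rx, ry, rz in rad; each row shifts and turns the commanded pose from where the row before left it, along the tool's axes as they then stand; what a row does not reach is not made up. A row lasts 1/8 s, in which the tool goes at most 0.0625 m and 0.188 rad, less where a joint would pass 70% of its speed; a pose out of reach is approached as far as the arm can. The fingers move at their own pace and stop on an object; the grip force is fixed at half the most. Time passes only in rows, so rows that do not move let the fingers close. It prints the time, the measured TCP pose, the force, the opening and the grip force at its end. Input that does not fit is refused with a message, and nothing moves.
- manip.state(): the state, without advancing time (a new reading comes with each control period).
- manip.grab_frame(name): name is "scene" or "top" or "wrist"; returns (picture, depth): 420x560x3 uint8, red, green, blue; 420x560 float32, m along the optical axis (not along the pixel's ray), 0 where there is no reading.
- manip.camera_params(name): a dict with "intrinsics" (3x3 intrinsics, pixels), "xyz" and "orientation" of the camera in the world. Camera axes: x right, y down, z forward; pixel columns grow to the right and rows downward; lengths in m; the calibration is good to about 2 mm. A picture is of the moment at which its call begins: read the wrist's pose just before it. camera_params takes no time and is no camera call; for the wrist camera it gives the pose at the moment of the call.
- manip.job_done(): hands the job in; it is judged then, once.
Trained networks look in the newest picture that a camera, given by its name, has taken for a name from the list of things; names that differ only in an ending like _2 or _b are one class to them, and where a whole thing is asked for, a point or a joint stands for the part that bears it (a point fixed in the world has none). Each returns a list of dicts, best first, with "conf" (0 to 1); they miss things now and then, are a little off and sometimes report something else, mostly with a low value. They report only what shows in the picture. A call takes as long as a camera call. They do not tell look-alikes from the thing itself.
- manip.look_for(camera, query): "extent" ([left, top, right, bottom] in pixels, round what is visible of it).
- manip.outline_of(camera, query): "region" (420x560 bool, what is visible of it) and "extent" ([left, top, right, bottom] in pixels, round what is visible of it).
- manip.mark_of(camera, query): "centre" ([row, column] in pixels: a listed point, or the origin of a listed thing).
The state is a dict: "time": time; "joint_pos": joint angles; "joint_vel": joint speeds; "joint_efforts": joint torques, N m; "tool_pos": TCP position; "tool_rot": TCP orientation; "contact_force": force on the tool from outside, world axes, zero at the start; "ft_torque": the same for the moment, N m; "gripper_width": opening from 0.0 (shut) to 1.0 (fully open); "grasp_force": force on a finger pad.
Only numpy, scipy, OpenCV 4.12 (cv2) and the standard library are available. Lean on these libraries where they do the work, as an engineer would, in place of code of your own. Each camera call takes 0.05 s, during which the arm holds its last target. There are 200 camera calls.

## Task

Get the small spray cans ready for painting: take the grey primer, the red colour and the white clear coat out of the slanted stand and load them one by one into the upper tier of the blue gravity-feed rack, so that they queue at the gate in the order grey, red, white. Then push the yellow release paddle down and let it come back up, so that the grey can alone rolls out into the pick-up bay and red and white move up behind the gate. The black can stays in the stand, and the drill battery, the roll of tape and the tape measure stay where they are.

Things in the scene. Friction and masses are not known exactly. Their poses are not given: they have to be found in the camera images.
- grey_can: Primer spray can: cylinder 44 mm in diameter and 125 mm long over all (grey body, grey cap at one end, steel rims), 130 g or so. Origin at its centre; z runs along its axis from foot to cap. Stands in the slanted stand
- red_can: Colour spray can: cylinder 44 mm in diameter and 125 mm long over all (red body, red cap at one end, steel rims), 130 g or so. Origin at its centre; z runs along its axis from foot to cap. Stands in the slanted stand
- white_can: Clear-coat spray can: cylinder 44 mm in diameter and 125 mm long over all (white body, white cap at one end, steel rims), 130 g or so. Origin at its centre; z runs along its axis from foot to cap. Stands in the slanted stand
- black_can: A fourth spray can that is not needed: cylinder 44 mm in diameter and 125 mm long over all (black body, black cap at one end, steel rims), 130 g or so. Origin at its centre; z runs along its axis from foot to cap. Stands in the slanted stand
- can_stand: Fixed plywood stand, 322 mm wide (y), 120 mm deep (x), 80 mm high; origin at the middle of its base, on the bench. Four pockets at y = -114, -38, 38, 114 mm; which can is in which varies. A can lies in it sloping 40 degrees from level, foot down on the +x side, cap up toward -x (the robot): axis (-0.766, 0, 0.643), centre at x = 18, z = 81 mm in this frame
- board_edge (a point): Middle of the upper edge of the stand's sloping board, on its face (9, 0, 60 mm in the stand's frame). Board and the fins beside each can (17 mm high) hold only the lower 56 mm of a can; its cap half is free all round, 32 mm from the next can. A can lifts straight up out of its pocket
- rack: Fixed blue steel gravity-feed rack, 220 x 160 x 152 mm (y, x, z); origin at the middle of its base; -x faces the robot. Cans lie in it level, axis along x, either way round, between guides 132 mm apart, and roll on two rails 18 mm wide, open between. Upper tier: open above, from y = -34 (low stop tabs) down 8 degrees to y = 48 mm
- load_place (a point): Where cans are loaded: upper tier near its front, (0, -8, 124) mm in the rack's frame, at the rails' top; the centre of a can laid here is 22 mm above it. Flared lips at both ends of the can reach 27 mm above the rails and catch it up to about 8 mm off. Let go here, a can rolls to +y, drops through the gap before the end plate to the lower tier and rolls back to the gate, all in about 1 s
- gate (a point): Centre of the can that waits at the gate on the lower tier: (0, -30, 66) mm in the rack's frame. The lower tier slopes down 8 degrees to -y; the next cans queue behind at y = 13, z = 72 and y = 57, z = 78 mm
- bay (a point): Centre of a can in the pick-up bay, between the gate and the exit lip: (0, -76, 60) mm in the rack's frame; open above
- paddle (a point): Middle of the top of the yellow release paddle, 42 by 36 mm (x by y of the rack), at the rack's front right: (-112, -90, 74) mm in the rack's frame at rest. It is pushed down; at the end of its travel it is at z = 35 mm and 12 mm farther to -y
- release (a joint): Angle of the release rocker: 0 at rest, 0.5 rad fully pressed. A spring brings it back; it needs 2 N to start and about 3.5 N at the end. From about 0.4 rad on the front pawl lets the can at the gate roll out (0.6 s) while the rear pawl holds the next; when it comes back the gate closes and the queue moves up
- drill_battery: Black drill battery pack, 68x105x60 mm, on the bench in the gap between stand and rack; origin at the middle of its underside; not to be moved
- masking_tape: Grey roll of tape, 106 mm in diameter, 48 mm high, lying flat behind that gap; origin at the middle of its underside; not to be moved
- tape_measure: Yellow tape measure standing on edge, 38x106x68 mm, to the right of the rack; origin at the middle of its underside; not to be moved
Mind the look-alikes: they are no part of the job. What is meant by the red_can is not purple, and is the larger of those in its own colour.

How it is judged:
On the way, in this order (a step that is already met when the one before it is completed fails the run):
1. the grey can lies on the lower tier at the gate, at rest (y of grey_can in the frame of rack between -0.046 and -0.015 m and z of grey_can in the frame of rack between 0.05 and 0.095 m and x of grey_can in the frame of rack between -0.015 and 0.015 m and angle between the z axis of grey_can and the x axis of rack, either way round below 0.2 rad and linear speed of grey_can below 0.03 m/s), for 0.2 s.
2. the red can lies behind it, the grey one still at the gate (all of step 1 and y of red_can in the frame of rack between -0.002 and 0.029 m and z of red_can in the frame of rack between 0.05 and 0.095 m and x of red_can in the frame of rack between -0.015 and 0.015 m and angle between the z axis of red_can and the x axis of rack, either way round below 0.2 rad and linear speed of red_can below 0.03 m/s), for 0.2 s.
3. the white can lies third, behind grey and red (all of step 2 and y of white_can in the frame of rack between 0.04 and 0.08 m and z of white_can in the frame of rack between 0.05 and 0.095 m and x of white_can in the frame of rack between -0.015 and 0.015 m and angle between the z axis of white_can and the x axis of rack, either way round below 0.2 rad and linear speed of white_can below 0.03 m/s), for 0.2 s.
4. the release is pressed down (over 0.38 rad) (value of joint release above 0.38 rad).
At the end, for the whole second after the job is handed in: The grey can lies in the pick-up bay, the red one at the gate and the white one behind it, each at rest on the lower tier, crosswise within 0.2 rad, its centre within 15 mm of the rack's middle plane and within about 16 mm along the rack of the places given; the release is back up (under 0.06 rad) (y of grey_can in the frame of rack between -0.092 and -0.06 m and z of grey_can in the frame of rack between 0.05 and 0.095 m and x of grey_can in the frame of rack between -0.015 and 0.015 m and angle between the z axis of each of grey_can, red_can, white_can and the x axis of rack, either way round below 0.2 rad and linear speed of each of grey_can, red_can, white_can below 0.03 m/s and y of red_can in the frame of rack between -0.046 and -0.015 m and z of red_can in the frame of rack between 0.05 and 0.095 m and x of red_can in the frame of rack between -0.015 and 0.015 m and y of white_can in the frame of rack between -0.002 and 0.029 m and z of white_can in the frame of rack between 0.05 and 0.095 m and x of white_can in the frame of rack between -0.015 and 0.015 m and value of joint release below 0.06 rad); the robot touches nothing.
It fails at once if the black can is moved by more than 20 mm (distance of black_can from where it was at the start of the episode above 0.02 m).
It fails at once if the drill battery is moved by more than 20 mm (distance of drill_battery from where it was at the start of the episode above 0.02 m).
It fails at once if the masking tape is moved by more than 20 mm (distance of masking_tape from where it was at the start of the episode above 0.02 m).
It fails at once if the tape measure is moved by more than 20 mm (distance of tape_measure from where it was at the start of the episode above 0.02 m).
It also fails if it takes over 72 s, if anything falls off the work surface, if the arm or the gripper's body presses on something with over 40 N, if the wrist force passes 120 N, or if a joint passes its speed limit or range.

## Working session

There is one attempt and no reset: what is moved stays moved. The work goes in short steps, Python scripts to look and compute and a shell command to move; the robot and the scene stay as the last step left them, time stands still between calls to the robot, and variables do not carry over. Pictures are saved under pics/ and viewed, at most 10 in all, crops included, and the job is handed in when it is done.

```bash
mkdir -p pics; python3 - <<'E'
from plant import manip
import cv2,numpy as np
s=manip.state();print(s['time'],s['tool_pos'],s['tool_rot'],manip.tip_extent)
for c in ['top','scene']:
    im,d=manip.grab_frame(c);cv2.imwrite(f'pics/{c}0.png',im[:,:,::-1]);np.savez(f'{c}0.npz',im=im,d=d,**manip.camera_params(c))
    p=manip.camera_params(c);print(c,p)
    for q in ['grey_can','red_can','white_can','black_can','can_stand','rack','paddle','drill_battery','masking_tape','tape_measure']:
        print(q,[(list(np.round(r['extent']).astype(int)),round(r['conf'],2)) for r in manip.look_for(c,q)][:4])
E
```

```text
0.0 [0.18373768 0.59677877 0.2490645 ] [-2.68274529e-04  1.48826443e-01  9.88862803e-01 -9.87292473e-04] 0.019
top {'intrinsics': array([[400.58263509,   0.        , 273.81800279],
       [  0.        , 400.58263509, 213.38233161],
       [  0.        ,   0.        ,   1.        ]]), 'xyz': array([ 0.39663138, -0.04604389,  1.17901547]), 'orientation': array([-0.0564629 ,  0.70664946, -0.70334884,  0.05252515])}
grey_can [([np.int64(124), np.int64(222), np.int64(143), np.int64(262)], 0.87)]
red_can [([np.int64(187), np.int64(162), np.int64(219), np.int64(187)], 0.81), ([np.int64(298), np.int64(267), np.int64(332), np.int64(308)], 0.74), ([np.int64(209), np.int64(204), np.int64(227), np.int64(244)], 0.68), ([np.int64(308), np.int64(172), np.int64(387), np.int64(265)], 0.64)]
white_can [([np.int64(179), np.int64(208), np.int64(204), np.int64(254)], 0.75), ([np.int64(125), np.int64(224), np.int64(145), np.int64(264)], 0.3), ([np.int64(239), np.int64(243), np.int64(274), np.int64(278)], 0.3)]
black_can [([np.int64(155), np.int64(215), np.int64(172), np.int64(257)], 0.58)]
can_stand [([np
[... 1376 characters left out ...]
t64(209), np.int64(177), np.int64(231), np.int64(194)], 0.64)]
black_can [([np.int64(192), np.int64(171), np.int64(214), np.int64(188)], 0.71)]
can_stand [([np.int64(176), np.int64(178), np.int64(265), np.int64(225)], 0.66)]
rack [([np.int64(294), np.int64(200), np.int64(385), np.int64(314)], 0.63)]
paddle [([np.int64(301), np.int64(260), np.int64(360), np.int64(304)], 0.67)]
drill_battery [([np.int64(220), np.int64(224), np.int64(258), np.int64(256)], 0.96)]
masking_tape [([np.int64(292), np.int64(191), np.int64(325), np.int64(214)], 0.6)]
tape_measure [([np.int64(358), np.int64(305), np.int64(403), np.int64(357)], 0.85), ([np.int64(175), np.int64(176), np.int64(264), np.int64(227)], 0.56)]
```

```bash
python3 - <<'E'
import cv2
im=cv2.imread('pics/top0.png')[130:330,100:460]
cv2.imwrite('pics/top0c.png',cv2.resize(im,None,fx=2.2,fy=2.2,interpolation=cv2.INTER_CUBIC))
im=cv2.imread('pics/scene0.png')[140:380,150:420]
cv2.imwrite('pics/scene0c.png',cv2.resize(im,None,fx=2.5,fy=2.5,interpolation=cv2.INTER_CUBIC))
E
```

```text
(no output)
```

View pics/top0c.png

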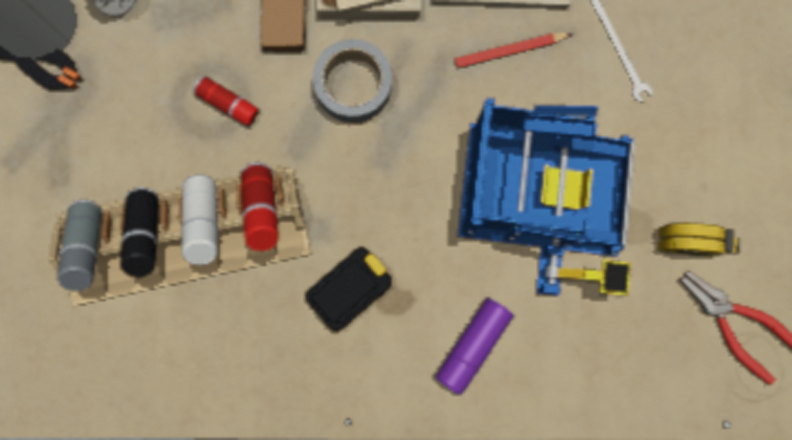

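View pics/scene0c.png

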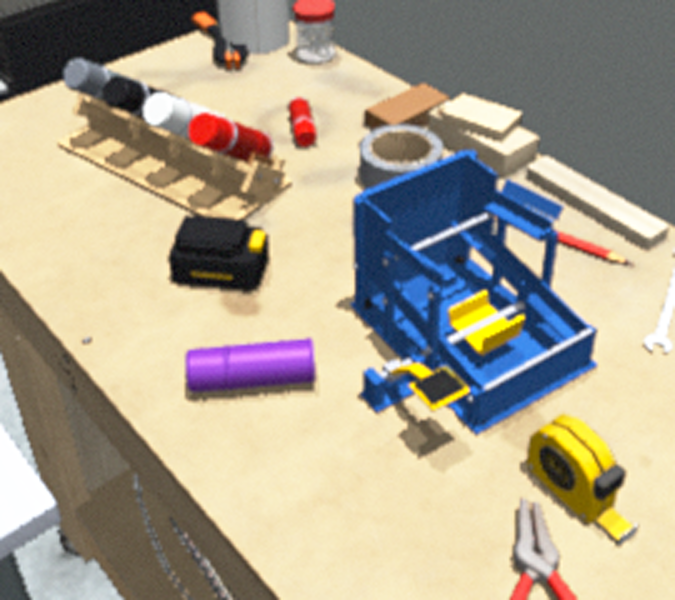

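The stand holds, left to right in the top picture, grey (~134,242), black (~163,236), white (~192,231) and red (~218,224). The rack is at (~348,220), with its paddle at (~378,257). There are three red candidates: the small red can lying behind the stand at (203,175), the purple can at (315,287), and the red can in the stand at (218,224). The one in the stand fits: it is red, it is larger than the other red one, and the enlarged crop shows it in the stand.

```bash
cat > h.py <<'E'
from plant import manip
import numpy as np, cv2
from scipy.spatial.transform import Rotation as R
from scipy.optimize import least_squares
def rot(q): return R.from_quat([q[1],q[2],q[3],q[0]])
def ray(p,rc):
    K=p['intrinsics'];v=np.array([(rc[1]-K[0,2])/K[0,0],(rc[0]-K[1,2])/K[1,1],1.])
    return rot(p['orientation']).apply(v)
def atz(p,rc,z):
    v=ray(p,rc);return p['xyz']+v*(z-p['xyz'][2])/v[2]
def cloud(p,d):
    r,c=np.mgrid[:420,:560];K=p['intrinsics']
    v=np.stack([(c-K[0,2])/K[0,0]*d,(r-K[1,2])/K[1,1]*d,d],-1)
    return rot(p['orientation']).apply(v.reshape(-1,3)).reshape(420,560,3)+p['xyz']
E
python3 - <<'E'
from h import *
S={'grey_can':(.018,.081),'black_can':0,'white_can':0,'red_can':0,'board_edge':.06,'can_stand':0}
Z={'grey_can':.081,'black_can':.081,'white_can':.081,'red_can':.081,'board_edge':.06,'can_stand':0,'rack':0,'load_place':.124,'gate':.066,'bay':.06,'paddle':.074,'drill_battery':0}
for c in ['top','scene']:
    im,d=manip.grab_frame(c);p=manip.camera_params(c)
    P=cloud(p,d)
    if c=='top':
        hsv=cv2.cvtColor(im,cv2.COLOR_RGB2HSV)
    for q,z in Z.items():
        print(c,q,[(np.round(atz(p,r['centre'],z),3).tolist(),np.round(r['centre']).tolist(),round(r['conf'],2)) for r in manip.mark_of(c,q)][:3])
    blue=(cv2.inRange(cv2.cvtColor(im,cv2.COLOR_RGB2HSV),(100,120,40),(122,255,255))>0)&(d>0)
    B=P[blue];B=B[(B[:,0]>.25)]
    for lo,hi in [(.02,.2),(.10,.118),(.118,.135),(.135,.165)]:
        b=B[(B[:,2]>lo)&(B[:,2]<hi)][:,:2].astype(np.float32)
        if len(b)>5: print('blue',lo,len(b),cv2.minAreaRect(b),b.min(0),b.max(0))
E
```

```text
top grey_can [([0.486, 0.335, 0.081], [242.0, 138.0], 0.93)]
top black_can []
top white_can [([0.525, 0.2, 0.081], [228.0, 187.0], 0.83), ([0.699, 0.006, 0.081], [167.0, 258.0], 0.73)]
top red_can [([0.541, 0.116, 0.081], [222.0, 218.0], 0.77), ([0.678, 0.162, 0.081], [174.0, 203.0], 0.71), ([0.361, -0.15, 0.081], [289.0, 315.0], 0.61)]
top board_edge [([0.509, 0.228, 0.06], [235.0, 178.0], 0.58)]
top can_stand [([0.488, 0.219, 0.0], [244.0, 186.0], 0.75)]
top rack [([0.582, -0.259, 0.0], [213.0, 348.0], 0.87), ([0.58, -0.338, 0.0], [214.0, 374.0], 0.49)]
top load_place [([0.58, -0.261, 0.124], [206.0, 357.0], 0.78), ([0.569, -0.274, 0.124], [211.0, 362.0], 0.65)]
top gate [([0.577, -0.29, 0.066], [211.0, 363.0], 0.77)]
top bay [([0.541, 0.123, 0.06], [223.0, 216.0], 0.74), ([0.567, -0.337, 0.06], [215.0, 379.0], 0.58)]
top paddle [([0.454, -0.331, 0.074], [255.0, 380.0], 0.71), ([0.571, -0.322, 0.074], [213.0, 375.0], 0.69), ([0.526, 0.199, 0.074], [228.0, 188.0], 0.63)]
top drill_battery [([0.438, 0.001, 0.0], [261.0, 260.0], 0.79), ([0.544, 0.135, 0.0], [225.0, 215.0], 0.71)]
blue
[... 1520 characters left out ...]
63)]
blue 0.02 3978 ((0.5723564028739929, -0.18083935976028442), (0.37463629245758057, 0.21944890916347504), 72.03221893310547) [ 0.43081653 -0.366368  ] [ 0.729968   -0.01430887]
blue 0.1 395 ((0.5751371383666992, -0.22215873003005981), (0.13841336965560913, 0.1496315449476242), 83.07759094238281) [ 0.49291018 -0.2995839 ] [ 0.65362567 -0.15037064]
blue 0.118 666 ((0.5739312171936035, -0.22285830974578857), (0.14078299701213837, 0.14823617041110992), 83.23580932617188) [ 0.49300048 -0.30051008] [ 0.65341115 -0.14789058]
blue 0.135 617 ((0.5760843753814697, -0.22193828225135803), (0.1396482139825821, 0.16303198039531708), 84.13835906982422) [ 0.4886112  -0.29765177] [ 0.6626961  -0.14671205]
```

```bash
python3 - <<'E'
from h import *
a0=np.array([-.766,0,.643]);ys=[-.114,-.038,.038,.114]
A=[]
for c in ['top','scene']:
    f=np.load(f'{c}0.npz');P=cloud(f,f['d'])[f['d']>0].reshape(-1,3)
    A.append(P[(P[:,0]>.38)&(P[:,0]<.66)&(P[:,1]>.04)&(P[:,1]<.42)&(P[:,2]>.07)&(P[:,2]<.16)])
def res(p,P):
    Rz=R.from_euler('z',p[2]);Q=Rz.inv().apply(P-[p[0],p[1],0])
    D=[]
    for y in ys:
        v=Q-[.018,y,.081];s=v@a0;D.append(np.linalg.norm(v-s[:,None]*a0,axis=1)-.022)
    D=np.array(D);return np.take_along_axis(D,np.abs(D).argmin(0)[None],0)[0]
for n,P in [('top',A[0]),('scene',A[1]),('both',np.vstack(A))]:
    r=least_squares(res,[.50,.228,.21],args=(P,),loss='soft_l1',f_scale=.002)
    e=res(r.x,P);print(n,len(P),r.x.round(4),np.median(abs(e)).round(4))
    x=r.x
for n,y in zip('red white black grey'.split(),ys):
    print(n,(R.from_euler('z',x[2]).apply([.018,y,.081])+[x[0],x[1],0]).round(4))
print('yaw deg',np.degrees(x[2]))
# rack: blue height map
f=np.load('top0.npz');P=cloud(f,f['d']);P[f['d']==0]=0
m=(P[...,0]>.42)&(P[...,0]<.72)&(P[...,1]<-.10)&(P[...,1]>-.40)&(P[...,2]>.02)
v=np.zeros((420,560),np.uint8);v[m]=np.clip(P[...,2][m]/.17*255,0,255)
Rz=R.from_euler('z',np.radians(-7))
Q=Rz.inv().apply(P[m]-[.577,-.252,0])
for zlo,zhi in [(.13,.155),(.1,.13)]:
  for y in np.arange(-.04,.11,.02):
    q=Q[(abs(Q[:,1]-y)<.01)&(Q[:,2]>zlo)&(Q[:,2]<zhi)]
    if len(q): 
        h=np.histogram(q[:,0],bins=np.arange(-.1,.101,.01))[0];print(zlo,y.round(2),h)
print('y at rear top',np.histogram(Q[(Q[:,2]>.13)][:,1],bins=np.arange(-.1,.131,.01)))
E
```

```text
top 2103 [0.4949 0.2248 0.2187] 0.0011
scene 1079 [0.4953 0.2239 0.2174] 0.0015
both 3182 [0.495  0.2244 0.2196] 0.0012
red [0.5374 0.1171 0.081 ]
white [0.5208 0.1912 0.081 ]
black [0.5043 0.2654 0.081 ]
grey [0.4877 0.3396 0.081 ]
yaw deg 12.584018615363483
0.13 -0.04 [ 0  1  5  6  2  0  0  0  0  0  0  0  0  0  0  6  5 10  0  0]
0.13 -0.02 [ 0 12 24  5  0  0  0  0  0  0  0  0  0  0  0  1 22 30  0  0]
0.13 0.0 [ 0  6 27  3  0  0  0  0  0  0  0  0  0  0  0  0 27 26  0  0]
0.13 0.02 [ 0  3 23  6  0  0  0  0  0  0  0  0  0  0  0  0 28 15  0  0]
0.13 0.04 [ 0  0 15  4  0  0  0  0  0  0  0  0  0  0  0  0 18  9  0  0]
0.13 0.06 [ 0  0 13  5  0  0  0  0  0  0  0  0  0  0  0  0 21  0  0  0]
0.13 0.08 [ 0  0 15  3  0  0  0  0  0  0  0  0  0  0  0  0 24  1  0  0]
0.13 0.1 [ 0  0 20 13 13 17 15 14 15 14 14 16 12 12 16 11 17  4  0  0]
0.1 -0.04 [0 0 1 5 9 0 0 0 0 0 0 0 0 0 3 8 4 2 0 0]
0.1 -0.02 [ 0  1  4 20 17  0  0  0  0  0  0  0  0  0  6 28 11  2  0  0]
0.1 0.0 [ 0  0  0 18 19  0  0  0  0  0  0  0  0  0  9 28 13  0  0  0]
0.1 0.02 [ 0  0  0 19 20  0  0  0  0  0  0  0  0  0  6 26 18  0  0  0]
[... 161 characters left out ...]
  0  0  0  0  0  0  0  0  0  0  0  0  0 19  0  0  0]
0.1 0.1 [0 0 9 3 4 2 3 4 3 3 3 2 4 3 4 3 2 0 0 0]
y at rear top (array([  0,   0,   0,   0,   0,   0,  35,  52,  44,  46,  43,  39,  36,
        34,  12,  22,  17,  19,  24, 182,  48,   0,   0]), array([-1.00000000e-01, -9.00000000e-02, -8.00000000e-02, -7.00000000e-02,
       -6.00000000e-02, -5.00000000e-02, -4.00000000e-02, -3.00000000e-02,
       -2.00000000e-02, -1.00000000e-02, -5.55111512e-17,  1.00000000e-02,
        2.00000000e-02,  3.00000000e-02,  4.00000000e-02,  5.00000000e-02,
        6.00000000e-02,  7.00000000e-02,  8.00000000e-02,  9.00000000e-02,
        1.00000000e-01,  1.10000000e-01,  1.20000000e-01,  1.30000000e-01]))
```

```bash
cat >> h.py <<'E'
ST=(np.array([.495,.2244,0]),R.from_euler('z',.2196)); RK=[np.array([.5735,-.254,0]),R.from_euler('z',np.radians(-7))]
PY={'red':-.114,'white':-.038,'grey':.114}
DOWN=R.from_matrix([[-1,0,0],[0,1,0],[0,0,-1]])   # tool x=-X, y=Y, z=-Z
G=np.array([-.0027,0,.101])                        # grasp TCP in stand frame (y = pocket)
def cur():
    s=manip.state();return np.array(s['tool_pos']),rot(s['tool_rot'])
def grasp(c,dz=0): return ST[0]+ST[1].apply(G+[0,PY[c],dz]), ST[1]*DOWN
OFF=DOWN.inv().apply(np.array([.018,0,.081])-G)    # can centre in tool frame
TILT=R.from_euler('y',-np.radians(40))             # levels the can (cap toward -x)
def place(p=(0,-.008,.148),o=0):
    Rt=RK[1]*TILT*DOWN
    return RK[0]+RK[1].apply(p)-Rt.apply(OFF+[o,0,0]),Rt
def go(T,name=''):
    p,r=cur();rv=(r.inv()*T[1]).as_rotvec()
    print(name,'target',T[0].round(4),'| trans now',r.inv().apply(T[0]-p).round(4),'| rot',rv.round(4),'| trans after rot',T[1].inv().apply(T[0]-p).round(4))
E
python3 - <<'E'
from h import *
print(TILT.apply([-.766,0,.643]),place()[0],place()[1].apply([0,0,1]),manip.state()['time'])
go(grasp('grey',.10),'hover')
E
```

```text
[-1.00010248e+00  0.00000000e+00  1.91267906e-04] [ 0.54402619 -0.25844115  0.15001519] [ 0.63799637 -0.0783361  -0.76604444] 2.4
hover target [0.4675 0.3351 0.201 ] | trans now [-0.3482 -0.1671  0.0493] | rot [-0.      0.     -0.5184] | trans after rot [-0.2196 -0.3177  0.0493]
```

```bash
echo '[[[0.68,0,0,0,0,0,-0.173],[0.68,0,0,0,0,0,-0.173],[0.68,0,0,0,0,0,-0.172]]]' > m.json && python3 -m crank m.json
echo '[[[0.68,-0.0275,-0.04,0,0,0,0],[0.68,-0.0275,-0.04,0,0,0,0],[0.68,-0.0275,-0.04,0,0,0,0],[0.68,-0.0275,-0.04,0,0,0,0]]]' > m.json && python3 -m crank m.json
echo '[[[0.68,-0.0275,-0.04,0,0,0,0],[0.68,-0.0275,-0.04,0.016,0,0,0],[0.68,-0.0275,-0.04,0.016,0,0,0],[0.68,-0.0275,-0.04,0.016,0,0,0],[0.68,0,0,0,0,0,0]]]' > m.json && python3 -m crank m.json
python3 - <<'E'
from h import *
im,d=manip.grab_frame('wrist');cv2.imwrite('pics/w1.png',im[:,:,::-1]);go(grasp('grey'))
p=manip.camera_params('wrist');P=cloud(p,d)[d>0];P=P[(P[:,2]>.09)&(P[:,2]<.15)]
x0,Rz=ST;Q=Rz.inv().apply(P-x0)
a=np.array([-.766,0,.643])
v=Q-[.018,.114,.081];v=v[abs(v[:,1])<.03]
f=lambda t:np.linalg.norm(np.cross(v-[t[0],t[1],0],a),axis=1)-.022
r=least_squares(f,[0,0],loss='soft_l1',f_scale=.002);print(len(v),r.x,np.median(abs(r.fun)))
E
```

```text
time: 2.78
tool_pos: [0.184, 0.5973, 0.2503]
tool_rot: [0.0, -0.112, 0.994, -0.0]
contact_force: [0.1, 0.2, 0.3]
gripper_width: 0.684
grasp_force: 0.0
time: 3.28
tool_pos: [0.3271, 0.4639, 0.2505]
tool_rot: [0.0, -0.109, 0.994, 0.0]
contact_force: [1.0, 0.5, 0.1]
gripper_width: 0.676
grasp_force: 0.0
time: 3.9
tool_pos: [0.4693, 0.3303, 0.2005]
tool_rot: [-0.001, -0.107, 0.994, -0.001]
contact_force: [-0.1, 0.3, -0.1]
gripper_width: 0.68
grasp_force: 0.0
 target [0.4675 0.3351 0.101 ] | trans now [0.0002 0.0036 0.1005] | rot [-0.0001 -0.0017 -0.0031] | trans after rot [0.0004 0.0035 0.1005]
4463 [0.00106783 0.00289481] 0.0009798857387283803
```

View pics/w1.png

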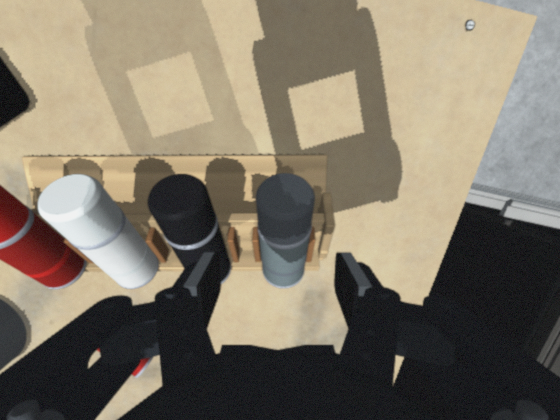

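The wrist picture shows the fingers straddling the grey can (285,230), with the black can at (190,230). I'll descend and grip.

```bash
echo '[[[0.68,0,0.005,0.02,0,0,0],[0.68,0,0,0.04,0,0,0],[0.68,0,0,0.04,0,0,0],[0.68,0,0,0,0,0,0]]]' > m.json && python3 -m crank m.json
echo '[[[0,0,0,0,0,0,0],[0,0,0,0,0,0,0],[0,0,0,0,0,0,0],[0,0,0,0,0,0,0]]]' > m.json && python3 -m crank m.json
echo '[[[0,0,0,-0.02,0,0,0],[0,0,0,-0.04,0,0,0],[0,0,0,-0.05,0,0,0],[0,0,0,-0.05,0,0,0],[0,0,0,0,0,0,0]]]' > m.json && python3 -m crank m.json
python3 - <<'E'
from h import *
a=place((0,-.008,.26));go(a,'above')
go((a[0],RK[1]*DOWN),'above untilted')
E
```

```text
time: 4.45
tool_pos: [0.4633, 0.3373, 0.0977]
tool_rot: [-0.004, -0.11, 0.994, -0.002]
contact_force: [-0.2, -0.1, -0.7]
gripper_width: 0.682
grasp_force: 0.0
time: 4.95
tool_pos: [0.4674, 0.3384, 0.1037]
tool_rot: [0.0, -0.109, 0.994, 0.001]
contact_force: [-5.0, 1.5, 4.3]
gripper_width: 0.498
grasp_force: 60.4
time: 5.58
tool_pos: [0.4701, 0.3387, 0.2703]
tool_rot: [0.006, -0.109, 0.994, 0.002]
contact_force: [-0.1, -0.4, -1.7]
gripper_width: 0.495
grasp_force: 60.9
above target [ 0.544  -0.2584  0.262 ] | trans now [ 0.0575 -0.599   0.0059] | rot [ 0.1236 -0.6789  0.3248] | trans after rot [-0.1066 -0.5837  0.1002]
above untilted target [ 0.544  -0.2584  0.262 ] | trans now [ 0.0575 -0.599   0.0059] | rot [0.0049 0.0124 0.3408] | trans after rot [-0.1461 -0.5837  0.0083]
```

```bash
echo '[[[0,0.005,-0.05,0,0,0,0],[0,0.005,-0.05,0,0,0,0],[0,0.005,-0.05,0,0,0,0],[0,0.005,-0.05,0,0,0,0],[0,0.005,-0.05,0,0,0,0]]]' > m.json && python3 -m crank m.json
echo '[[[0,0.005,-0.05,0,0,0,0],[0,0.005,-0.05,0,0,0,0],[0,0.005,-0.05,0,0,0,0],[0,0.005,-0.05,0,0,0,0],[0,0.005,-0.05,0,0,0,0]]]' > m.json && python3 -m crank m.json
echo '[[[0,0.004,-0.05,0,0,0,0],[0,0.004,-0.05,0,0,0,0],[0,0,0,0,0,0,0]]]' > m.json && python3 -m crank m.json
echo '[[[0,0,0,0,0.031,-0.17,0.081],[0,0,0,0,0.031,-0.17,0.081],[0,0,0,0,0.031,-0.17,0.081],[0,0,0,0,0.031,-0.17,0.081],[0,0,0,0,0,0,0]]]' > m.json && python3 -m crank m.json
python3 - <<'E'
from h import *
go(place((0,-.008,.26)),'above')
im,d=manip.grab_frame('wrist');cv2.imwrite('pics/w2.png',im[:,:,::-1]);p=manip.camera_params('wrist');np.savez('w2.npz',im=im,d=d,**p)
im,d=manip.grab_frame('scene');cv2.imwrite('pics/s2.png',cv2.resize(im[130:350,220:460,::-1],None,fx=2.5,fy=2.5));
for c in ['top','scene']:
    im,d=manip.grab_frame(c);np.savez(f'{c}2.npz',im=im,d=d,**manip.camera_params(c))
E
```

```text
time: 6.2
tool_pos: [0.4968, 0.0862, 0.2616]
tool_rot: [-0.0, -0.109, 0.994, -0.0]
contact_force: [0.6, 1.3, -1.2]
gripper_width: 0.498
grasp_force: 61.2
time: 6.82
tool_pos: [0.5266, -0.1632, 0.2616]
tool_rot: [-0.0, -0.109, 0.994, -0.0]
contact_force: [-0.9, 0.3, -1.1]
gripper_width: 0.498
grasp_force: 61.2
time: 7.2
tool_pos: [0.5403, -0.2638, 0.2611]
tool_rot: [-0.001, -0.107, 0.994, -0.0]
contact_force: [-1.0, 0.3, -0.7]
gripper_width: 0.497
grasp_force: 61.3
time: 7.82
tool_pos: [0.5382, -0.2583, 0.2576]
tool_rot: [0.327, 0.053, 0.943, -0.022]
contact_force: [-0.6, -1.0, -1.0]
gripper_width: 0.498
grasp_force: 61.5
above target [ 0.544  -0.2584  0.262 ] | trans now [-0.0073  0.0005  0.0001] | rot [ 0.0003 -0.0294  0.0099] | trans after rot [-0.0073  0.0006  0.0004]
```

View pics/w2.png

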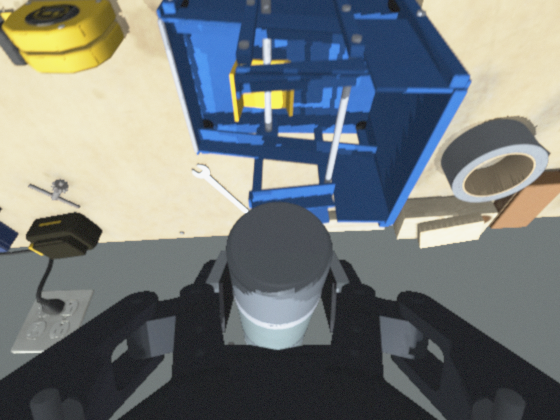

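View pics/s2.png

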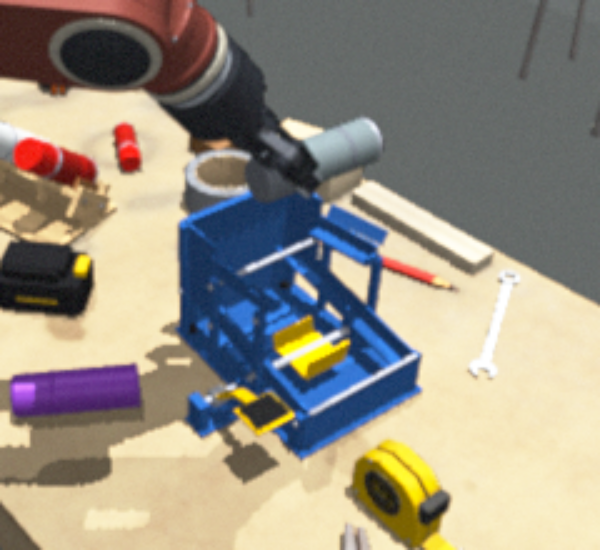

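The wrist picture shows the grey can between the pads, cap at (280,245). The scene picture shows it about level above the rack's upper tier. Next I'll measure its actual pose in the hand.

```bash
cat >> h.py <<'E'
def fitcan(files,tool,o=None):
    C0=tool[0]+tool[1].apply(OFF);ax0=RK[1].apply([-1,0,0]);A=[]
    for n in files:
        f=np.load(n);P=cloud(f,f['d'])[f['d']>0];im=f['im'][f['d']>0].astype(int)
        v=P-C0;s=v@ax0;r=np.linalg.norm(v-s[:,None]*ax0,axis=1)
        A.append(P[(abs(s)<.06)&(abs(r-.022)<.012)&(s<.0)])   # foot half, clear of the fingers
    P=np.vstack(A);Lr=RK[1]
    def fn(t):
        a=np.array([-1,t[2],t[3]]);a/=np.linalg.norm(a)
        return np.linalg.norm(np.cross(Lr.inv().apply(P-C0)-[0,t[0],t[1]],a),axis=1)-.022
    r=least_squares(fn,[0]*4,loss='soft_l1',f_scale=.002)
    q=Lr.inv().apply(P-C0)
    print([len(x) for x in A],'dy,dz,slope_y,slope_z',r.x.round(4),np.median(abs(r.fun)).round(4),'foot x rel C0',np.percentile(q[:,0],[50,95,99]).round(4),'C0 rack',Lr.inv().apply(C0-RK[0]).round(4))
E
python3 - <<'E'
from h import *
for n in (['top2.npz'],['scene2.npz'],['top2.npz','scene2.npz']): fitcan(n,cur())
# unrestricted foot end
C0=cur()[0]+cur()[1].apply(OFF)
for n in ['top2.npz','scene2.npz']:
    f=np.load(n);P=cloud(f,f['d'])[f['d']>0];q=RK[1].inv().apply(P-C0);q=q[(abs(q[:,1])<.022)&(abs(q[:,2])<.024)]
    print(n,np.histogram(q[:,0],bins=np.arange(-.08,.081,.005)))
# rack symmetric fit, yaw scan: outer guide edges by row, both cams
for n in ['top0.npz','scene0.npz']:
    f=np.load(n);P=cloud(f,f['d'])[f['d']>0];m=cv2.inRange(cv2.cvtColor(f['im'],cv2.COLOR_RGB2HSV),(100,120,40),(122,255,255))[f['d']>0]>0
    Q=RK[1].inv().apply(P[m]-RK[0]);q=Q[(Q[:,2]>.138)&(Q[:,2]<.16)]
    for y in (-.02,0,.02,.04,.06,.08):
        k=q[abs(q[:,1]-y)<.01];print(n,y,*[(len(z),np.percentile(z,[5,50,95]).round(4)) for z in (k[k[:,0]<-.03][:,0],k[k[:,0]>.03][:,0]) if len(z)])
    e=Q[(Q[:,2]>.09)&(abs(Q[:,0])<.04)&(Q[:,1]>.07)];print('endplate y',np.percentile(e[:,1],[2,50,98]).round(4), np.polyfit(e[:,0],e[:,1],1))
E
```

```text
[474] dy,dz,slope_y,slope_z [ 0.0003 -0.004   0.0255  0.0131] 0.0008 foot x rel C0 [0.0302 0.0569 0.0595] C0 rack [-0.0016 -0.0105  0.2616]
[424] dy,dz,slope_y,slope_z [-0.0013 -0.0024  0.0201  0.0076] 0.0006 foot x rel C0 [0.0305 0.0576 0.0595] C0 rack [-0.0016 -0.0105  0.2616]
[474, 424] dy,dz,slope_y,slope_z [-0.0009 -0.0032  0.0228  0.0116] 0.001 foot x rel C0 [0.0302 0.0573 0.0595] C0 rack [-0.0016 -0.0105  0.2616]
top2.npz (array([ 0,  0,  0,  0,  0,  2, 21, 31, 41, 38, 41, 43, 39, 37, 40, 39, 42,
       38, 40, 37, 36, 42, 40, 39, 43, 37, 44, 36, 22,  0,  0,  0]), array([-8.0000000e-02, -7.5000000e-02, -7.0000000e-02, -6.5000000e-02,
       -6.0000000e-02, -5.5000000e-02, -5.0000000e-02, -4.5000000e-02,
       -4.0000000e-02, -3.5000000e-02, -3.0000000e-02, -2.5000000e-02,
       -2.0000000e-02, -1.5000000e-02, -1.0000000e-02, -5.0000000e-03,
        6.9388939e-17,  5.0000000e-03,  1.0000000e-02,  1.5000000e-02,
        2.0000000e-02,  2.5000000e-02,  3.0000000e-02,  3.5000000e-02,
        4.0000000e-02,  4.5000000e-02,  5.0000000e-02,  5.5000000e-02,
        6.0000000e-02,  6
[... 1400 characters left out ...]
669, 0.0681]))
endplate y [0.095  0.1011 0.1033] [-0.00068564  0.10039463]
scene0.npz -0.02 (20, array([-0.0798, -0.0743, -0.0653])) (41, array([0.0667, 0.0762, 0.0795]))
scene0.npz 0 (7, array([-0.0803, -0.0787, -0.0694])) (36, array([0.071 , 0.0748, 0.0789]))
scene0.npz 0.02 (9, array([-0.0772, -0.0764, -0.0742])) (31, array([0.07  , 0.0739, 0.0775]))
scene0.npz 0.04 (12, array([-0.0756, -0.0681, -0.0657])) (15, array([0.0678, 0.0736, 0.0759]))
scene0.npz 0.06 (21, array([-0.0694, -0.0685, -0.0666])) (23, array([0.0655, 0.0663, 0.0688]))
scene0.npz 0.08 (27, array([-0.0751, -0.0686, -0.0667])) (24, array([0.066 , 0.0672, 0.0704]))
endplate y [0.0929 0.0982 0.1009] [-0.00203617  0.09801021]
```

```bash
echo '[[[0,0.022,0.002,0.028,0,0,0],[0,0.022,0,0.028,0,0,0],[0,0.014,0,0.018,0,0,0],[0,0.006,0,0.009,0,0,0],[0,0,0,0,0,0,0]]]' > m.json && python3 -m crank m.json
python3 - <<'E'
from h import *
p,r=cur();C=p+r.apply(OFF);print(RK[1].inv().apply(C-RK[0]).round(4),'(can 3 mm lower)', RK[1].inv().apply(p-RK[0]).round(4), r.as_matrix().round(3).tolist())
E
```

```text
time: 8.65
tool_pos: [0.5438, -0.2599, 0.1577]
tool_rot: [0.331, 0.052, 0.942, -0.023]
contact_force: [-0.1, 0.7, -1.4]
gripper_width: 0.495
grasp_force: 61.5
[-0.     -0.0093  0.155 ] (can 3 mm lower) [-0.0287 -0.0095  0.1577] [[-0.776, 0.114, 0.62], [0.083, 0.993, -0.078], [-0.625, -0.009, -0.78]]
```

```bash
echo '[[[0,0.0025,0,0.003,0,0,0],[0,0,0,0,0,0,0]]]' > m.json && python3 -m crank m.json
echo '[[[0.8,0,0,0,0,0,0],[0.8,0,0,0,0,0,0],[0.8,0,0,0,0,0,0]]]' > m.json && python3 -m crank m.json
echo '[[[0.8,-0.012,0,-0.016,0,0,0],[0.8,-0.02,0,-0.025,0,0,0],[0.8,-0.03,0,-0.04,0,0,0],[0.8,-0.02,0,-0.025,0,0,0],[0.8,0,0,0,0,0,0]]]' > m.json && python3 -m crank m.json
echo '[[[0.68,0,0,0,-0.031,0.17,-0.081],[0.68,0,0,0,-0.031,0.17,-0.081],[0.68,0,0,0,-0.031,0.17,-0.081],[0.68,0,0,0,-0.031,0.17,-0.081],[0.68,0,0,0,0,0,0]]]' > m.json && python3 -m crank m.json
cat >> h.py <<'E'
def cans(tag):
    for c in ['top','scene']:
        im,d=manip.grab_frame(c);p=manip.camera_params(c);np.savez(f'{c}{tag}.npz',im=im,d=d,**p)
        for q,z in [('grey_can',.066),('red_can',.07),('white_can',.075)]:
            print(c,q,[(RK[1].inv().apply(atz(p,r['centre'],z)-RK[0]).round(3).tolist(),round(r['conf'],2)) for r in manip.mark_of(c,q)][:3])
        cv2.imwrite(f'pics/{c}{tag}.png',im[:,:,::-1])
E
python3 - <<'E'
from h import *
cans(3); go(grasp('red',.1))
a=cv2.imread('pics/top3.png')[140:290,280:420];b=cv2.imread('pics/scene3.png')[180:330,280:420]
cv2.imwrite('pics/c3.png',cv2.resize(np.hstack([a,b]),None,fx=2.8,fy=2.8,interpolation=cv2.INTER_CUBIC))
E
```

```text
time: 8.9
tool_pos: [0.5435, -0.2601, 0.1546]
tool_rot: [0.331, 0.053, 0.942, -0.024]
contact_force: [0.1, -0.6, -1.7]
gripper_width: 0.498
grasp_force: 61.5
time: 9.28
tool_pos: [0.5434, -0.26, 0.1543]
tool_rot: [0.331, 0.053, 0.942, -0.024]
contact_force: [-0.2, 0.4, 1.2]
gripper_width: 0.798
grasp_force: 0.3
time: 9.9
tool_pos: [0.5422, -0.2595, 0.2944]
tool_rot: [0.334, 0.052, 0.941, -0.026]
contact_force: [0.2, -0.4, -0.3]
gripper_width: 0.8
grasp_force: 0.0
time: 10.52
tool_pos: [0.5421, -0.2579, 0.286]
tool_rot: [-0.001, -0.11, 0.994, 0.001]
contact_force: [1.0, 0.5, -1.4]
gripper_width: 0.681
grasp_force: 0.0
top grey_can [([0.0, -0.036, 0.066], 0.47)]
top red_can [([-0.08, 0.367, 0.07], 0.88), ([0.056, 0.425, 0.07], 0.75), ([-0.221, 0.073, 0.07], 0.71)]
top white_can [([-0.11, 0.44, 0.075], 0.8), ([-0.011, 0.002, 0.075], 0.37)]
scene grey_can [([0.004, -0.034, 0.066], 0.98)]
scene red_can [([-0.237, 0.026, 0.07], 0.89), ([-0.084, 0.384, 0.07], 0.59), ([-0.184, 0.177, 0.07], 0.48)]
scene white_can [([-0.095, 0.45, 0.075], 0.55)]
 target [0.5172 0.1125 0.201 ] | trans now [-0.0577  0.3672  0.0868] | rot [-0.0005  0.0009 -0.0014] | trans after rot [-0.0583  0.3671  0.0869]
```

View pics/c3.png

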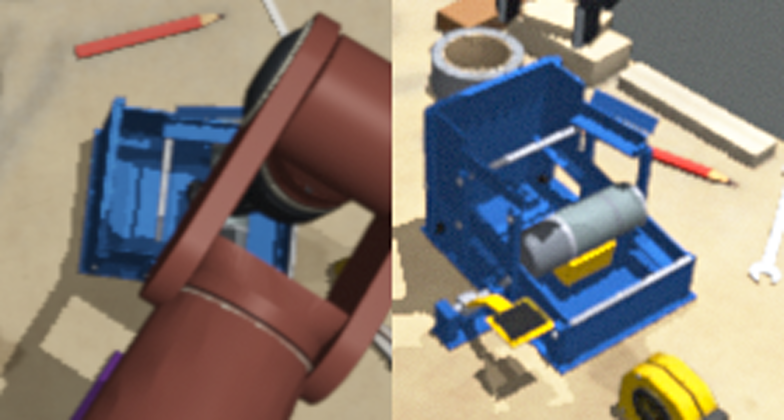

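The scene crop shows the grey can lying level at the gate (right half, ~(585,228)), and the network puts it at rack y −0.035. Next is the red can.

```bash
echo '[[[0.68,-0.007,0.046,0,0,0,0],[0.68,-0.007,0.046,0,0,0,0],[0.68,-0.007,0.046,0,0,0,0],[0.68,-0.007,0.046,0,0,0,0],[0.68,-0.007,0.046,0,0,0,0]]]' > m.json && python3 -m crank m.json
echo '[[[0.68,-0.008,0.046,0,0,0,0],[0.68,-0.008,0.046,0,0,0,0],[0.68,-0.007,0.045,0.03,0,0,0],[0.68,0,0,0.055,0,0,0],[0.68,0,0,0,0,0,0]]]' > m.json && python3 -m crank m.json
cat > chk.py <<'E'
import sys
from h import *
c=sys.argv[1]
im,d=manip.grab_frame('wrist');p=manip.camera_params('wrist');go(grasp(c))
P=cloud(p,d)[d>0];P=P[(P[:,2]>.09)&(P[:,2]<.15)]
a=np.array([-.766,0,.643]);v=ST[1].inv().apply(P-ST[0])-[.018,PY[c],.081];v=v[abs(v[:,1])<.03]
f=lambda t:np.linalg.norm(np.cross(v-[t[0],t[1],0],a),axis=1)-.022
r=least_squares(f,[0,0],loss='soft_l1',f_scale=.002);print(len(v),'stand dx,dy',r.x.round(4),np.median(abs(r.fun)).round(4))
E
python3 chk.py red
```

```text
time: 11.55
tool_pos: [0.5245, -0.0249, 0.2879]
tool_rot: [0.001, -0.109, 0.994, -0.0]
contact_force: [1.2, -0.6, -0.4]
gripper_width: 0.678
grasp_force: 0.0
time: 12.18
tool_pos: [0.5141, 0.1126, 0.1976]
tool_rot: [-0.005, -0.11, 0.994, 0.0]
contact_force: [-0.4, -0.1, 0.1]
gripper_width: 0.679
grasp_force: 0.0
 target [0.5172 0.1125 0.101 ] | trans now [-0.0013 -0.      0.1002] | rot [ 0.0006 -0.0039 -0.0006] | trans after rot [-0.0009  0.      0.1002]
4567 stand dx,dy [0.007  0.0003] 0.0011
```

```bash
echo '[[[0.68,-0.003,0,0.02,0,0,0],[0.68,0,0,0.04,0,0,0],[0.68,0,0,0.038,0,0,0],[0.68,0,0,0,0,0,0]]]' > m.json && python3 -m crank m.json
echo '[[[0,0,0,0,0,0,0],[0,0,0,0,0,0,0],[0,0,0,0,0,0,0],[0,0,0,0,0,0,0]]]' > m.json && python3 -m crank m.json
echo '[[[0,0,0,-0.02,0,0,0],[0,0,0,-0.04,0,0,0],[0,0,0,-0.05,0,0,0],[0,0,0,-0.05,0,0,0],[0,0,0,0,0,0,0]]]' > m.json && python3 -m crank m.json
python3 - <<'E'
from h import *
a=place((0,-.008,.26));go(a,'above')
E
```

```text
time: 12.72
tool_pos: [0.5192, 0.1125, 0.1024]
tool_rot: [-0.002, -0.109, 0.994, 0.0]
contact_force: [-1.3, -0.1, 0.5]
gripper_width: 0.679
grasp_force: 0.0
time: 13.22
tool_pos: [0.5218, 0.113, 0.1067]
tool_rot: [0.001, -0.109, 0.994, -0.0]
contact_force: [-3.2, -1.3, 7.0]
gripper_width: 0.492
grasp_force: 61.5
time: 13.85
tool_pos: [0.5233, 0.1136, 0.2718]
tool_rot: [0.006, -0.11, 0.994, -0.0]
contact_force: [0.7, 0.1, -1.4]
gripper_width: 0.489
grasp_force: 61.0
above target [ 0.544  -0.2584  0.262 ] | trans now [ 0.0609 -0.3676  0.0096] | rot [ 0.1198 -0.6792  0.3272] | trans after rot [-0.0442 -0.3667  0.0499]
```

```bash
echo '[[[0,0.0075,-0.046,0,0,0,0],[0,0.0075,-0.046,0,0,0,0],[0,0.0075,-0.046,0,0,0,0],[0,0.0075,-0.046,0,0,0,0],[0,0.0075,-0.046,0,0,0,0]]]' > m.json && python3 -m crank m.json
echo '[[[0,0.0075,-0.046,0,0,0,0],[0,0.0075,-0.046,0,0,0,0],[0,0.0075,-0.045,0,0,0,0],[0,0,0,0,0,0,0]]]' > m.json && python3 -m crank m.json
echo '[[[0,0,0,0,0.03,-0.17,0.081],[0,0,0,0,0.03,-0.17,0.081],[0,0,0,0,0.03,-0.17,0.081],[0,0,0,0,0.03,-0.17,0.081],[0,0,0,0,0,-0.02,0]]]' > m.json && python3 -m crank m.json
echo '[[[0,0,0,0,0,0,0]]]' > m.json && python3 -m crank m.json
cat > chk2.py <<'E'
import sys
from h import *
t=sys.argv[1]
go(place((0,-.008,.26)),'above');T=cur()
for c in ['top','scene']:
    im,d=manip.grab_frame(c);np.savez(f'{c}{t}.npz',im=im,d=d,**manip.camera_params(c))
    fitcan([f'{c}{t}.npz'],T)
    C0=T[0]+T[1].apply(OFF);P=cloud(manip.camera_params(c),d)[d>0];q=RK[1].inv().apply(P-C0);q=q[(abs(q[:,1])<.022)&(abs(q[:,2])<.024)&(q[:,0]>.04)]
    print('foot end',np.histogram(q[:,0],bins=np.arange(.04,.081,.004))[0])
print('tool mat rack',(RK[1].inv()*T[1]).as_matrix().round(3).tolist())
E
python3 chk2.py 4
```

```text
time: 14.48
tool_pos: [0.5334, -0.1206, 0.2635]
tool_rot: [-0.001, -0.109, 0.994, 0.001]
contact_force: [-0.7, 0.0, -1.7]
gripper_width: 0.496
grasp_force: 61.2
time: 14.98
tool_pos: [0.5411, -0.2604, 0.2632]
tool_rot: [-0.001, -0.108, 0.994, 0.001]
contact_force: [0.6, 0.4, -1.8]
gripper_width: 0.491
grasp_force: 61.5
time: 15.6
tool_pos: [0.5396, -0.2556, 0.2605]
tool_rot: [0.338, 0.052, 0.939, -0.02]
contact_force: [-0.1, -0.1, -1.7]
gripper_width: 0.493
grasp_force: 61.7
time: 15.72
tool_pos: [0.542, -0.2575, 0.2647]
tool_rot: [0.34, 0.052, 0.939, -0.022]
contact_force: [0.5, 0.2, -0.5]
gripper_width: 0.492
grasp_force: 61.6
above target [ 0.544  -0.2584  0.262 ] | trans now [ 0.0001 -0.0007  0.0034] | rot [ 0.0019 -0.0037  0.0113] | trans after rot [ 0.0001 -0.0007  0.0034]
[472] dy,dz,slope_y,slope_z [ 0.0003 -0.0081 -0.0194  0.0053] 0.0008 foot x rel C0 [0.0299 0.0571 0.0594] C0 rack [-0.0021 -0.0071  0.2626]
foot end [34 26 29 29 32 24  0  0  0  0]
[410] dy,dz,slope_y,slope_z [-0.0009 -0.0067 -0.019   0.0058] 0.0006 foot x rel C0 [0.029  0.0569 0.0594] C0 rack [-0.0021 -0.0071  0.2626]
foot end [25 28 23 27 21 25  0  0  0  0]
tool mat rack [[-0.768, -0.01, 0.64], [-0.011, 1.0, 0.002], [-0.64, -0.006, -0.768]]
```

```bash
echo '[[[0,0.022,0,0.028,0,0,0],[0,0.022,0,0.028,0,0,0],[0,0.015,0,0.018,0,0,0],[0,0.006,0,0.007,0,0,0],[0,0,0,0,0,0,0]]]' > m.json && python3 -m crank m.json
python3 - <<'E'
from h import *
p,r=cur();C=p+r.apply(OFF);print('can',(RK[1].inv().apply(C-RK[0])-[0,0,.0075]).round(4))
E
```

```text
time: 16.45
tool_pos: [0.5445, -0.2591, 0.1611]
tool_rot: [0.34, 0.052, 0.939, -0.022]
contact_force: [-0.1, 1.0, -1.1]
gripper_width: 0.496
grasp_force: 61.6
can [ 0.0005 -0.0083  0.1515]
```

```bash
echo '[[[0,0.0025,0,0.003,0,0,0],[0,0,0,0,0,0,0]]]' > m.json && python3 -m crank m.json
echo '[[[0.8,0,0,0,0,0,0],[0.8,0,0,0,0,0,0],[0.8,0,0,0,0,0,0]]]' > m.json && python3 -m crank m.json
echo '[[[0.8,-0.012,0,-0.016,0,0,0],[0.8,-0.02,0,-0.025,0,0,0],[0.8,-0.03,0,-0.04,0,0,0],[0.8,-0.02,0,-0.025,0,0,0],[0.8,0,0,0,0,0,0]]]' > m.json && python3 -m crank m.json
echo '[[[0.68,0,0,0,-0.031,0.17,-0.081],[0.68,0,0,0,-0.031,0.17,-0.081],[0.68,0,0,0,-0.031,0.17,-0.081],[0.68,0,0,0,-0.031,0.17,-0.081],[0.68,0,0,0,0,0.02,0]]]' > m.json && python3 -m crank m.json
echo '[[[0.68,0,0,0,0,0,0]]]' > m.json && python3 -m crank m.json
python3 - <<'E'
from h import *
cans(5); go(grasp('white',.1))
E
```

```text
time: 16.7
tool_pos: [0.5443, -0.2592, 0.1578]
tool_rot: [0.341, 0.052, 0.938, -0.022]
contact_force: [-0.1, -0.3, -2.2]
gripper_width: 0.491
grasp_force: 61.6
time: 17.08
tool_pos: [0.5441, -0.2591, 0.1576]
tool_rot: [0.341, 0.053, 0.938, -0.022]
contact_force: [0.1, 0.6, 0.3]
gripper_width: 0.799
grasp_force: 0.3
time: 17.7
tool_pos: [0.5401, -0.2588, 0.2976]
tool_rot: [0.344, 0.052, 0.937, -0.025]
contact_force: [0.1, 0.6, -0.1]
gripper_width: 0.801
grasp_force: 0.0
time: 18.32
tool_pos: [0.54, -0.2573, 0.2895]
tool_rot: [-0.001, -0.11, 0.994, -0.001]
contact_force: [0.7, -0.0, -0.7]
gripper_width: 0.679
grasp_force: 0.0
time: 18.45
tool_pos: [0.5386, -0.2573, 0.2897]
tool_rot: [0.0, -0.11, 0.994, -0.001]
contact_force: [-0.2, 0.4, 0.2]
gripper_width: 0.682
grasp_force: 0.0
top grey_can [([0.003, -0.03, 0.066], 0.63)]
top red_can [([-0.218, 0.079, 0.07], 0.7), ([-0.001, 0.012, 0.07], 0.64), ([0.059, 0.428, 0.07], 0.58)]
top white_can [([-0.1, 0.443, 0.075], 0.66)]
scene grey_can [([-0.002, -0.042, 0.066], 0.57)]
scene red_can [([-0.247, 0.027, 0.07], 0.81), ([-0.001, 0.025, 0.07], 0.71), ([0.016, 0.363, 0.07], 0.66)]
scene white_can [([-0.101, 0.439, 0.075], 0.85)]
 target [0.5006 0.1867 0.201 ] | trans now [-0.0598  0.4423  0.0885] | rot [-0.0035  0.0006  0.0001] | trans after rot [-0.0598  0.442   0.09  ]
```

Red lies behind grey (about y 0.012 and x 0 in the rack frame). Next is white.

```bash
echo '[[[0.68,-0.006,0.045,0,0,0,0],[0.68,-0.006,0.045,0,0,0,0],[0.68,-0.006,0.045,0,0,0,0],[0.68,-0.006,0.045,0,0,0,0],[0.68,-0.006,0.045,0,0,0,0]]]' > m.json && python3 -m crank m.json
echo '[[[0.68,-0.006,0.044,0,0,0,0],[0.68,-0.006,0.044,0,0,0,0],[0.68,-0.006,0.043,0,0,0,0],[0.68,-0.006,0.043,0,0,0,0],[0.68,-0.006,0.043,0,0,0,0]]]' > m.json && python3 -m crank m.json
echo '[[[0.68,0,0,0.03,0,0,0],[0.68,0,0,0.04,0,0,0],[0.68,0,0,0.018,0,0,0],[0.68,0,0,0,0,0,0],[0.68,0,0,0,0,0,0]]]' > m.json && python3 -m crank m.json
python3 chk.py white
```

```text
time: 19.48
tool_pos: [0.5187, -0.0302, 0.2903]
tool_rot: [0.001, -0.11, 0.994, -0.002]
contact_force: [0.4, 0.4, -0.5]
gripper_width: 0.677
grasp_force: 0.0
time: 20.1
tool_pos: [0.5006, 0.1881, 0.2897]
tool_rot: [0.001, -0.11, 0.994, -0.001]
contact_force: [-0.7, 0.7, -0.6]
gripper_width: 0.681
grasp_force: 0.0
time: 20.72
tool_pos: [0.502, 0.1866, 0.2033]
tool_rot: [0.002, -0.11, 0.994, -0.001]
contact_force: [-0.2, 0.1, 0.2]
gripper_width: 0.681
grasp_force: 0.0
 target [0.5006 0.1867 0.101 ] | trans now [0.0018 0.0008 0.1026] | rot [-0.0031  0.0035  0.0004] | trans after rot [0.0014 0.0004 0.1026]
4350 stand dx,dy [0.0007 0.0012] 0.001
```

```bash
echo '[[[0.68,0.001,0.001,0.02,0,0,0],[0.68,0,0,0.04,0,0,0],[0.68,0,0,0.04,0,0,0],[0.68,0,0,0,0,0,0],[0.68,0,0,0,0,0,0]]]' > m.json && python3 -m crank m.json
echo '[[[0,0,0,0,0,0,0],[0,0,0,0,0,0,0],[0,0,0,0,0,0,0],[0,0,0,0,0,0,0]]]' > m.json && python3 -m crank m.json
echo '[[[0,0,0,-0.02,0,0,0],[0,0,0,-0.04,0,0,0],[0,0,0,-0.05,0,0,0],[0,0,0,-0.05,0,0,0],[0,0,0,0,0,0,0]]]' > m.json && python3 -m crank m.json
python3 - <<'E'
from h import *
a=place((0,-.008,.26));go(a,'above')
E
```

```text
time: 21.4
tool_pos: [0.5005, 0.1872, 0.1025]
tool_rot: [0.001, -0.11, 0.994, -0.001]
contact_force: [-0.2, -0.5, 0.2]
gripper_width: 0.679
grasp_force: 0.0
time: 21.9
tool_pos: [0.5013, 0.1873, 0.104]
tool_rot: [0.002, -0.11, 0.994, -0.001]
contact_force: [-1.4, 0.3, 6.4]
gripper_width: 0.498
grasp_force: 60.4
time: 22.52
tool_pos: [0.5022, 0.1881, 0.2688]
tool_rot: [0.006, -0.11, 0.994, -0.001]
contact_force: [0.1, 1.4, -1.4]
gripper_width: 0.496
grasp_force: 60.9
above target [ 0.544  -0.2584  0.262 ] | trans now [ 0.0569 -0.4449  0.0075] | rot [ 0.1186 -0.6788  0.3286] | trans after rot [-0.0691 -0.4381  0.0668]
```

```bash
echo '[[[0,0.0057,-0.045,0,0,0,0],[0,0.0057,-0.045,0,0,0,0],[0,0.0057,-0.045,0,0,0,0],[0,0.0057,-0.045,0,0,0,0],[0,0.0057,-0.045,0,0,0,0]]]' > m.json && python3 -m crank m.json
echo '[[[0,0.0057,-0.044,0,0,0,0],[0,0.0057,-0.044,0,0,0,0],[0,0.0057,-0.044,0,0,0,0],[0,0.0057,-0.044,0,0,0,0],[0,0.0057,-0.044,0,0,0,0]]]' > m.json && python3 -m crank m.json
echo '[[[0,0,0,0,0.03,-0.17,0.081],[0,0,0,0,0.03,-0.17,0.081],[0,0,0,0,0.03,-0.17,0.081],[0,0,0,0,0.03,-0.17,0.081],[0,0,0,0,0,-0.02,0]]]' > m.json && python3 -m crank m.json
echo '[[[0,0,0,0,0,0,0],[0,0,0,0,0,0,0]]]' > m.json && python3 -m crank m.json
python3 chk2.py 6
```

```text
time: 23.15
tool_pos: [0.5204, -0.0396, 0.2613]
tool_rot: [-0.0, -0.11, 0.994, -0.001]
contact_force: [0.8, 0.1, 0.0]
gripper_width: 0.498
grasp_force: 61.1
time: 23.78
tool_pos: [0.5407, -0.2603, 0.2618]
tool_rot: [-0.0, -0.11, 0.994, -0.001]
contact_force: [0.1, 0.4, -0.3]
gripper_width: 0.5
grasp_force: 61.1
time: 24.4
tool_pos: [0.5388, -0.2578, 0.2587]
tool_rot: [0.338, 0.052, 0.939, -0.022]
contact_force: [0.7, 0.1, -0.6]
gripper_width: 0.497
grasp_force: 61.2
time: 24.65
tool_pos: [0.5423, -0.2597, 0.2643]
tool_rot: [0.341, 0.051, 0.938, -0.024]
contact_force: [0.4, -0.4, -0.8]
gripper_width: 0.497
grasp_force: 61.2
above target [ 0.544  -0.2584  0.262 ] | trans now [0.0003 0.0014 0.0028] | rot [-0.0009 -0.0007  0.0142] | trans after rot [0.0003 0.0014 0.0028]
[474] dy,dz,slope_y,slope_z [ 0.     -0.0038 -0.0059 -0.0063] 0.0008 foot x rel C0 [0.03   0.0566 0.0595] C0 rack [-0.0015 -0.0091  0.2623]
foot end [31 34 30 31 31 30  4  0  0  0]
[418] dy,dz,slope_y,slope_z [-0.0008 -0.0033 -0.0076 -0.0026] 0.0006 foot x rel C0 [0.0293 0.0566 0.0595] C0 rack [-0.0015 -0.0091  0.2623]
foot end [20 25 24 29 24 26  4  0  0  0]
tool mat rack [[-0.766, -0.01, 0.642], [-0.014, 1.0, -0.001], [-0.642, -0.01, -0.767]]
```

```bash
echo '[[[0,0.022,0,0.028,0,0,0],[0,0.022,0,0.028,0,0,0],[0,0.016,0,0.019,0,0,0],[0,0.008,0,0.009,0,0,0],[0,0,0,0,0,0,0]]]' > m.json && python3 -m crank m.json
python3 - <<'E'
from h import *
p,r=cur();C=p+r.apply(OFF);print('can',(RK[1].inv().apply(C-RK[0])-[0,0,.0036]).round(4))
E
```

```text
time: 25.38
tool_pos: [0.5431, -0.2602, 0.1542]
tool_rot: [0.34, 0.052, 0.939, -0.023]
contact_force: [-0.6, -0.0, -0.8]
gripper_width: 0.494
grasp_force: 61.2
can [-0.0007 -0.0096  0.1485]
```

```bash
echo '[[[0.8,0,0,0,0,0,0],[0.8,0,0,0,0,0,0],[0.8,0,0,0,0,0,0]]]' > m.json && python3 -m crank m.json
echo '[[[0.8,-0.012,0,-0.016,0,0,0],[0.8,-0.02,0,-0.025,0,0,0],[0.8,-0.03,0,-0.04,0,0,0],[0.8,-0.02,0,-0.025,0,0,0],[0.8,0,0,0,0,0,0]]]' > m.json && python3 -m crank m.json
echo '[[[0,0,0,0,0,0.175,0],[0,0,0,0,0,0.175,0],[0,0,0,0,0,0.175,0],[0,0,0,0,0,0.175,0],[0,0,0,0,0,0,0]]]' > m.json && python3 -m crank m.json
echo '[[[0,0,0,0,0,0,0]]]' > m.json && python3 -m crank m.json
python3 - <<'E'
from h import *
cans(7)
f=np.load('scene7.npz')
hsv=cv2.cvtColor(f['im'],cv2.COLOR_RGB2HSV)
for n in ['top0.npz','scene0.npz','scene7.npz']:
    f=np.load(n);Q=RK[1].inv().apply(cloud(f,f['d'])[f['d']>0]-RK[0])
    q=Q[(abs(Q[:,0]+.112)<.035)&(Q[:,1]>-.13)&(Q[:,1]<-.06)&(Q[:,2]>.06)&(Q[:,2]<.09)]
    print(n,len(q),np.percentile(q,[3,50,97],axis=0).round(4).tolist())
go((RK[0]+RK[1].apply([-.115,-.093,.074+.019+.04]),RK[1]*DOWN),'paddle hover')
cv2.imwrite('pics/c7.png',cv2.resize(cv2.imread('pics/scene7.png')[180:330,280:420],None,fx=3,fy=3))
E
```

```text
time: 25.75
tool_pos: [0.5435, -0.2607, 0.1561]
tool_rot: [0.342, 0.051, 0.938, -0.024]
contact_force: [0.1, 1.1, 0.3]
gripper_width: 0.801
grasp_force: 0.2
time: 26.38
tool_pos: [0.5392, -0.2598, 0.2956]
tool_rot: [0.344, 0.051, 0.937, -0.026]
contact_force: [-0.1, -0.3, -0.8]
gripper_width: 0.799
grasp_force: 0.0
time: 27.0
tool_pos: [0.5392, -0.2584, 0.2869]
tool_rot: [-0.003, 0.056, 0.998, -0.004]
contact_force: [-0.2, 0.2, -0.1]
gripper_width: -0.005
grasp_force: 0.0
time: 27.12
tool_pos: [0.5375, -0.2584, 0.2878]
tool_rot: [-0.002, 0.057, 0.998, -0.004]
contact_force: [-0.3, 0.7, 0.5]
gripper_width: -0.002
grasp_force: 0.0
top grey_can [([-0.004, -0.028, 0.066], 0.41), ([-0.014, 0.014, 0.066], 0.19)]
top red_can [([-0.004, 0.002, 0.07], 0.89), ([0.056, 0.44, 0.07], 0.57), ([-0.226, 0.08, 0.07], 0.56)]
top white_can [([-0.001, 0.058, 0.075], 0.94)]
scene grey_can []
scene red_can [([-0.24, 0.027, 0.07], 0.96), ([-0.006, 0.015, 0.07], 0.94), ([0.023, 0.351, 0.07], 0.67)]
scene white_can [([0.011, 0.066, 0.075], 0.89), ([-0.113, -0.086, 0.075], 0.42)]
top0.npz 224 [[-0.1308, -0.1062, 0.0671], [-0.1116, -0.0873, 0.0723], [-0.0914, -0.0639, 0.0766]]
scene0.npz 267 [[-0.1315, -0.1096, 0.0676], [-0.1139, -0.0928, 0.0729], [-0.094, -0.0638, 0.0754]]
scene7.npz 264 [[-0.1312, -0.1092, 0.0675], [-0.1136, -0.0927, 0.0726], [-0.0936, -0.0648, 0.0754]]
paddle hover target [ 0.448  -0.3323  0.133 ] | trans now [ 0.0804 -0.0819  0.1569] | rot [-0.0088 -0.0022  0.0088] | trans after rot [ 0.08   -0.084   0.1559]
```

View pics/c7.png

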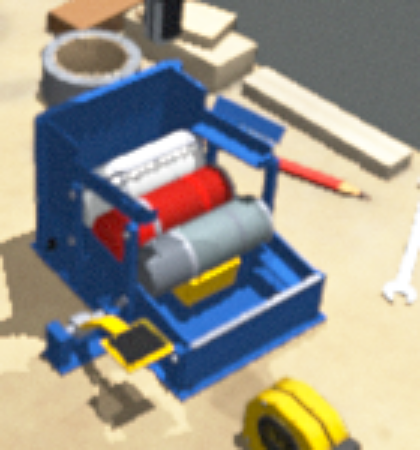

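The crop shows grey (205,245), red (165,210) and white (145,165) queued crosswise in order, and the paddle measures where expected. Now I'll move above the paddle.

```bash
echo '[[[0,0.04,-0.042,0,0,0,0],[0,0.04,-0.042,0,0,0,0],[0,0,0,0.05,0,0,0],[0,0,0,0.05,0,0,0],[0,0,0,0.05,0,0,0]]]' > m.json && python3 -m crank m.json
echo '[[[0,0,0,0,0,0,0],[0,0,0,0,0,0,0]]]' > m.json && python3 -m crank m.json
python3 - <<'E'
from h import *
go((RK[0]+RK[1].apply([-.115,-.093,.074+.019]),RK[1]*DOWN),'contact')
E
```

```text
time: 28.15
tool_pos: [0.4482, -0.3346, 0.1386]
tool_rot: [-0.001, 0.057, 0.998, -0.005]
contact_force: [0.1, -0.1, -0.2]
gripper_width: -0.001
grasp_force: 0.0
time: 28.4
tool_pos: [0.4493, -0.3351, 0.1418]
tool_rot: [-0.001, 0.056, 0.998, -0.005]
contact_force: [0.2, 0.2, 0.9]
gripper_width: -0.004
grasp_force: 0.0
contact target [ 0.448  -0.3323  0.093 ] | trans now [0.0016 0.0032 0.0488] | rot [-0.0103 -0.0007  0.0092] | trans after rot [0.0016 0.0026 0.0488]
```

```bash
echo '[[[0,0.0015,0.003,0.03,0,0,0],[0,0,0,0.018,0,0,0],[0,0,-0.002,0.013,0,0,0],[0,0,-0.002,0.013,0,0,0],[0,0,-0.002,0.01,0,0,0]]]' > m.json && python3 -m crank m.json
echo '[[[0,0,0,0,0,0,0],[0,0,0,0,0,0,0]]]' > m.json && python3 -m crank m.json
```

```text
time: 29.02
tool_pos: [0.4475, -0.3409, 0.0576]
tool_rot: [-0.0, 0.056, 0.998, -0.007]
contact_force: [-0.8, -6.4, 4.5]
gripper_width: -0.0
grasp_force: 3.0
time: 29.28
tool_pos: [0.4474, -0.3408, 0.0577]
tool_rot: [-0.0, 0.057, 0.998, -0.007]
contact_force: [-2.3, -5.8, 4.5]
gripper_width: 0.002
grasp_force: 3.1
```

```bash
echo '[[[0,0,0,0.003,0,0,0],[0,0,0,0,0,0,0],[0,0,0,0,0,0,0],[0,0,0,0,0,0,0],[0,0,0,0,0,0,0]]]' > m.json && python3 -m crank m.json
python3 - <<'E'
from h import *
cans(8)
cv2.imwrite('pics/c8.png',cv2.resize(cv2.imread('pics/scene8.png')[180:330,280:420],None,fx=3,fy=3))
E
```

```text
time: 29.9
tool_pos: [0.4474, -0.341, 0.0549]
tool_rot: [-0.0, 0.056, 0.998, -0.007]
contact_force: [-1.4, -6.3, 3.3]
gripper_width: 0.0
grasp_force: 3.3
top grey_can [([0.001, -0.077, 0.066], 0.92)]
top red_can [([-0.003, -0.037, 0.07], 0.97), ([0.001, 0.017, 0.07], 0.71), ([-0.214, 0.081, 0.07], 0.68)]
top white_can [([-0.0, 0.018, 0.075], 0.61)]
scene grey_can [([-0.006, -0.087, 0.066], 0.66)]
scene red_can [([-0.006, -0.046, 0.07], 0.88), ([-0.244, 0.02, 0.07], 0.8)]
scene white_can [([-0.166, 0.37, 0.075], 0.38)]
```

View pics/c8.png

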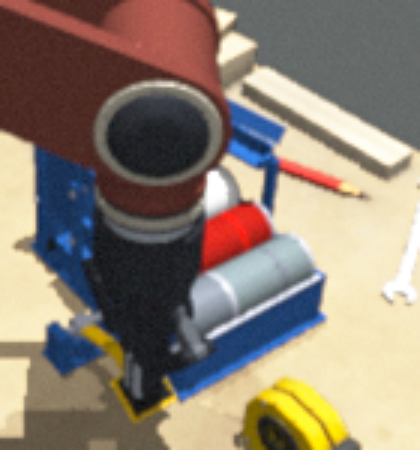

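The scene crop shows grey in the bay (255,275), with red (235,235) and white already up behind it. I'll let the paddle come back up now.

```bash
echo '[[[0,0,0.001,-0.01,0,0,0],[0,0,0.001,-0.015,0,0,0],[0,0,0.001,-0.02,0,0,0],[0,0,0,-0.04,0,0,0],[0,0,0,-0.04,0,0,0]]]' > m.json && python3 -m crank m.json
echo '[[[0,0.04,0,-0.05,0,0,0],[0,0.05,0,-0.05,0,0,0],[0,0.03,0,0,0,0,0],[0,0,0,0,0,0,0],[0,0,0,0,0,0,0]]]' > m.json && python3 -m crank m.json
python3 - <<'E'
from h import *
cans(9)
for c in ['top','scene']:
    f=np.load(f'{c}9.npz');ok=f['d']>0;Q=RK[1].inv().apply(cloud(f,f['d'])[ok]-RK[0]);h=cv2.cvtColor(f['im'],cv2.COLOR_RGB2HSV)[ok].astype(int)
    box=(abs(Q[:,0])<.055)&(Q[:,1]>-.105)&(Q[:,1]<.085)&(Q[:,2]>.06)
    red=box&((h[:,0]<8)|(h[:,0]>172))&(h[:,1]>140);gr=box&(h[:,1]<90)
    def fit(P,y0):
        P=P[(abs(P[:,1]-y0)<.02)]
        r=least_squares(lambda t:np.hypot(P[:,1]-t[0],P[:,2]-t[1])-.022,[y0,.066],loss='soft_l1',f_scale=.002);return len(P),r.x.round(4),np.median(abs(r.fun)).round(4)
    print(c,'grey',fit(Q[gr],-.076),'red',fit(Q[red],-.03),'white',fit(Q[gr],.013))
    q=Q[(abs(Q[:,0]+.112)<.035)&(Q[:,1]>-.13)&(Q[:,1]<-.06)&(Q[:,2]>.03)&(Q[:,2]<.09)]
    print('paddle',np.percentile(q,[3,50,97],axis=0).round(4).tolist())
cv2.imwrite('pics/c9.png',cv2.resize(cv2.imread('pics/scene9.png')[180:330,280:420],None,fx=3,fy=3))
E
```

```text
time: 30.92
tool_pos: [0.4467, -0.3329, 0.1786]
tool_rot: [-0.002, 0.056, 0.998, -0.003]
contact_force: [0.4, -0.8, 1.1]
gripper_width: 0.0
grasp_force: 0.0
time: 31.55
tool_pos: [0.3352, -0.3198, 0.2705]
tool_rot: [-0.002, 0.056, 0.998, -0.004]
contact_force: [-0.5, 0.2, 0.3]
gripper_width: -0.001
grasp_force: 0.0
top grey_can [([0.004, -0.076, 0.066], 0.62)]
top red_can [([0.006, -0.038, 0.07], 0.96), ([-0.221, 0.083, 0.07], 0.92), ([0.055, 0.43, 0.07], 0.79)]
top white_can [([0.002, 0.019, 0.075], 0.56)]
scene grey_can [([-0.004, -0.092, 0.066], 0.58)]
scene red_can [([-0.241, 0.018, 0.07], 0.93), ([-0.009, -0.033, 0.07], 0.78)]
scene white_can [([0.002, 0.01, 0.075], 0.81), ([0.037, 0.032, 0.075], 0.43)]
top grey (566, array([-0.079 ,  0.0583]), np.float64(0.0012)) red (439, array([-0.0301,  0.0652]), np.float64(0.0011)) white (516, array([0.0137, 0.0713]), np.float64(0.0011))
paddle [[-0.1309, -0.106, 0.0665], [-0.1113, -0.0874, 0.0723], [-0.0912, -0.0652, 0.0763]]
scene grey (432, array([-0.0805,  0.0583]), np.float64(0.0007)) red (418, array([-0.0312,  0.0652]), np.float64(0.0008)) white (339, array([0.0123, 0.0714]), np.float64(0.0007))
paddle [[-0.1319, -0.1097, 0.0671], [-0.1132, -0.0939, 0.0729], [-0.0935, -0.0647, 0.0753]]
```

View pics/c9.png

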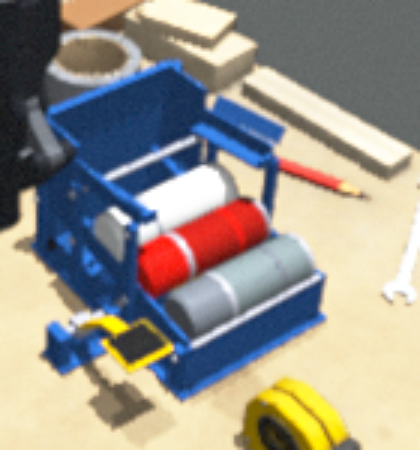

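The last crop shows grey in the bay (240,285), red at the gate (205,245) and white behind it (170,205). The paddle is up and the arm is clear, so I'm handing the job in.

```bash
python3 -c "
from plant import manip
print(manip.job_done())"
```

```text
the job is handed in; nothing more can be done
None
```

I handed the job in after about 32 s of the 72 s limit: the last pictures show the grey can in the bay, red at the gate, white behind it, and the paddle back up; no verdict came back.

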